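# Seat the upper tray of the coffee-service stand on its four posts

### The job

Put the two-tier serving stand together: take the tray that has a hole in each corner and lower it onto the stand so that all four holes drop over the four post tips together and the tray lies level on the four collars. Keep hold of it until it is down, then let go and move clear. Leave the plain tray without holes and the stacked cups where they are.

Things in the scene. Friction and masses are not known exactly. Their poses are not given: they have to be found in the camera images.
- tier: Loose copper-coloured tray, 190 (x) x 140 (y) mm, floor 6, rim 14 high, 0.4 kg, flat on the console left or right of the stand. Round 36 mm hole in each corner, centred x +-67, y +-46. Dark wooden handle bar along x over the middle: 104 long, 16 wide, 16 high, centre 60 above the underside, on thin uprights at x +-42. Origin: centre of underside, z up. Same after a half turn.
- stand: Fixed copper-coloured base tray, 200 (x) x 150 (y) mm, with four posts at x +-67, y +-46. Each has a flat collar, 44 across, its top 75 above the console, then a tip 30 high tapering from 20 to 8 mm across, to go through the tray's hole. The seated tray's underside lies on the collars, 75 above this origin. Origin: centre of underside, z up. Same after a half turn.
- plain_tray: Bystander: loose tray of the same size, colour and handle as the one to seat, but with a plain floor without holes, flat on the console on the other side of the stand. Origin: centre of underside, z up.
- cups: Bystander: loose pile of four nested white porcelain cups, 62 mm across, 114 high, beyond the stand to the left. Origin: centre of underside, z up. (Unlisted: a black flask, 72 across, 235 high, beyond the stand to the right; a lidded wooden box, 106 x 166, 69 high, straight beyond it.)
Mind the look-alikes: they are no part of the job. Leave any yellow look-alike of the stand alone.

How it is judged (in metres and radians):
On the way:
1. the tray is lowered, still held by the fingers, until all four post tips are through its corner holes and it is within 14 mm of its seat (horizontal distance between tier and stand below 0.015 m and angle between the x axis of tier and the x axis of stand, either way round below 0.17 rad and angle between tier's own z axis and vertical below 0.07 rad and z of tier in the frame of stand between 0.07 and 0.089 m and contact force between the fingers and tier above 1 N), for 0.1 s.
At the end, for the whole second after the job is handed in: The holed tray rests released and still on the four collars, tips through its holes: underside 75 mm above the stand's origin within 5 mm, centre within 15 mm, parallel within 10 degrees, level within 4. Plain tray and cups within 40 mm of their starts, cups upright (horizontal distance between tier and stand below 0.015 m and angle between the x axis of tier and the x axis of stand, either way round below 0.17 rad and angle between tier's own z axis and vertical below 0.07 rad and z of tier in the frame of stand between 0.07 and 0.08 m and linear speed of tier below 0.02 m/s and angular speed of tier below 0.1 rad/s and distance of each of plain_tray, cups from where it was at the start of the episode below 0.04 m and angle between cups's own z axis and vertical below 0.2 rad); the robot touches nothing.
It fails at once if the plain tray is moved by more than 40 mm or picked up (distance of plain_tray from where it was at the start of the episode above 0.04 m).
It fails at once if the cups are pushed more than 40 mm or tipped over (distance of cups from where it was at the start of the episode above 0.04 m or angle between cups's own z axis and vertical above 0.5 rad).
It also fails if it takes over 42 s, if anything falls off the work surface, if the arm or the gripper's body presses on something with over 40 N, if the wrist force passes 120 N, or if a joint passes its speed limit or range.

### The arm

A 6-joint arm with a two-finger parallel gripper is mounted at the origin on the work surface. World frame = base frame: x ahead of the robot, y to its left, z up, the work surface at z = 0. Lengths are in mm, angles in rad, forces in N, time in s.
With the tool pointing down it reaches from about 400 to 925 mm from the base axis. Payload 12.5 kg.
Tool frame: the origin (TCP) lies midway between the tips of the shut fingers; the grasp point (between the pads) lies 19 mm behind it (env.grip_depth is the distance from the TCP to the grasp point, in mm); z points along the fingers, y is the line along which they close (so a half turn about z gives the same grasp; the last joint's range is limited). The gripper opens to 95 mm and grips with 3 to 60 N. Pads are 20 mm wide; open, the fingers measure 119 mm over their backs; the gripper's body (75 mm by 180 mm) begins 59 mm behind the grasp point.
Start: joints at [-1.346, 0.491, 1.559, -0, 1.092, -0.106], TCP at [203.023, -591.125, 214.661] pointing down, gripper open.
Joint ranges: [-3.1, 3.1], [-0.84, 2.19], [0.05, 2.79], [-1.13, 4.28], [0.06, 2.93], [-2.69, 2.69]. Speed limits (rad/s): [2.22, 2.22, 2.79, 3.14, 3.14, 3.14].

### API

Orientations are given as [roll, pitch, yaw] about the fixed x, y, z axes, in that order (R = Rz(yaw) Ry(pitch) Rx(roll)).
In Python, from cell import monitor, viewer, order, env gives the robot as it stands.
- The arm moves only by the tool move_arm, never from a script. Its argument "moves" is one flat list of numbers, 4 for each row, row after row: the shift along the tool's x, y, z normalised to -1 to 1, where 1 is 0.15 m, then the turn about the tool's z normalised to -1 to 1, where 1 is pi/2 rad. A call has 1 to 10 rows; each row shifts and turns the commanded pose from where the row before left it, along the tool's axes as they then stand; what a row does not reach is not made up. A row lasts 1/8 s, in which the tool goes at most 62.5 mm and 10.7 degrees, less where a joint would pass 70% of its speed; a pose out of reach is approached as far as the arm can. A call with a number of a shift or a turn outside -1 to 1 is refused whole. A call with a gripper value outside its range is refused whole. "claw" is the finger opening in mm, from 0 to 95.1, set as the call begins (left out, the last holds). The fingers move at their own pace and stop on an object; the grip force is fixed at half the most. Time passes only in rows, so rows that do not move let the fingers close. It gives the time, the measured TCP pose, the force, the opening and the grip force at its end, in the units of the state.
- monitor.state(): the state, without advancing time (a new reading comes with each control period).
- viewer.read_camera(name): name is "scene" or "side" or "wrist"; returns the picture (420x560x3 uint8, red, green, blue); there is no depth.
- viewer.camera_info(name): a dict with "K" (3x3 intrinsics, pixels), "camera_from_world" (4x4, takes a point from world to camera coordinates). Camera axes: x right, y down, z forward; pixel columns grow to the right and rows downward; lengths in mm; the calibration is good to about 2 mm. A picture is of the moment at which its call begins: read the wrist's pose just before it. camera_info takes no time and is no camera call; for the wrist camera it gives the pose at the moment of the call.
- order.job_done(): hands the job in; it is judged then, once.
The state is a dict: "t": time; "joints": joint angles; "qvel": joint speeds; "tau": joint torques, N m; "eef_pos": TCP position; "tcp_rot": TCP orientation; "ft_force": force on the tool from outside, world axes, zero at the start; "moment": the same for the moment, N m; "opening": opening from 0.0 (shut) to 1.0 (fully open); "grip_force": force on a finger pad.
Only numpy, scipy, OpenCV 4.12 (cv2) and the standard library are available. Lean on these libraries where they do the work, as an engineer would, in place of code of your own. Each camera call takes 0.05 s, during which the arm holds its last target. There are 200 camera calls.

## Working session

There is one attempt and no reset: what is moved stays moved. The work goes in short steps, Python scripts to look and compute and a tool call to move; the robot and the scene stay as the last step left them, time stands still between calls to the robot, and variables do not carry over. Pictures are saved under pics/ and viewed, at most 10 in all, crops included, and the job is handed in when it is done.

Besides the shell and the picture viewer there is one more tool, called after "Call:" as a command line: name --argument value ..., lists and objects as JSON in quotes. move_arm: Moves the arm, as the interface text tells. Scaled input: -1 to 1 covers 0.15 m each way for a shift and pi/2 rad each way for a turn. Its arguments: {"type":"object","properties":{"moves":{"type":"array"},"claw":{"type":"number"}},"required":["moves"]}

```bash
mkdir -p pics; ls
python3 - <<'E'
from cell import monitor, viewer, order, env
import cv2,numpy as np
s=monitor.state();print(s)
for n in("scene","side"):
    im=viewer.read_camera(n);cv2.imwrite(f"pics/{n}0.png",im[:,:,::-1])
    i=viewer.camera_info(n);print(n,np.round(i["K"],1),np.round(i["camera_from_world"],3))
E
```

```text
pics
{'t': 0.0, 'joints': array([-1.34562072e+00,  4.91556443e-01,  1.55948264e+00,  2.88150750e-06,
        1.09171654e+00, -1.05619579e-01]), 'qvel': array([-7.65759585e-04,  7.09193753e-04,  2.46197995e-05, -4.90841898e-04,
       -1.80528594e-03,  4.00672833e-05]), 'tau': array([-1.03592552e-03, -6.12643290e+01, -2.58189100e+01,  6.91403914e-02,
        4.81019507e-02, -1.06462298e-04]), 'eef_pos': array([ 202.94808487, -590.851839  ,  214.05226208]), 'tcp_rot': array([-3.14043643e+00, -1.25145927e-04,  3.30793789e-01]), 'ft_force': array([0.21504771, 0.36680686, 0.6741431 ]), 'moment': array([-0.01177333,  0.04554187, -0.08217246]), 'grip_force': 0.0, 'opening': 0.9975413370023761}
scene [[385.2   0.  279.9]
 [  0.  385.2 208.5]
 [  0.    0.    1. ]] [[-6.460000e-01  7.630000e-01 -1.600000e-02  2.733810e+02]
 [ 4.670000e-01  3.790000e-01 -7.990000e-01 -1.602230e+02]
 [-6.030000e-01 -5.240000e-01 -6.010000e-01  1.186265e+03]
 [ 0.000000e+00  0.000000e+00  0.000000e+00  1.000000e+00]]
side [[382.9   0.  280.2]
 [  0.  382.9 214.2]
 [  0.    0.    1. ]] [[-9.95000e-01 -1.03000e-01 -1.40000e-02  4.59653e+02]
 [-5.00000e-02  5.93000e-01 -8.04000e-01  6.47980e+01]
 [ 9.10000e-02 -7.99000e-01 -5.95000e-01  9.25258e+02]
 [ 0.00000e+00  0.00000e+00  0.00000e+00  1.00000e+00]]
```

View pics/scene0.png

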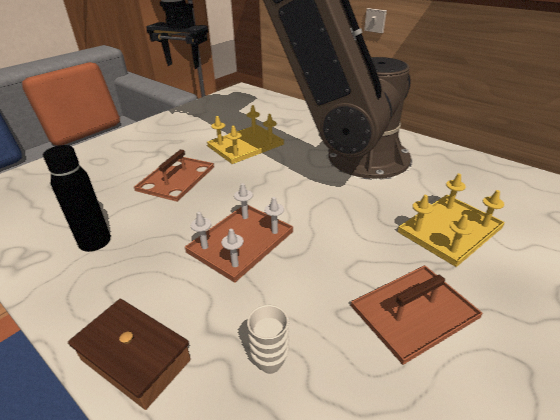

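View pics/side0.png

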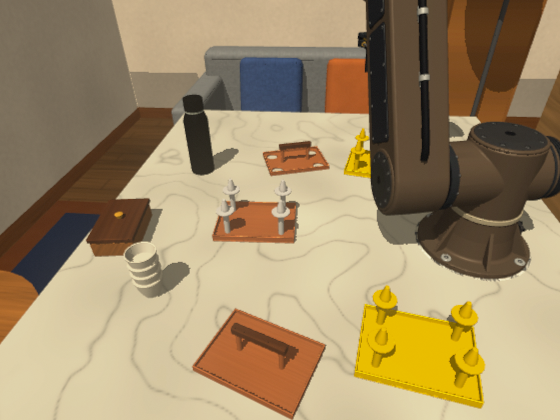

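The holed tray is at scene (175,178) / side (295,160). The copper stand with grey posts is at scene (240,240) / side (257,222). The plain tray and the yellow stands are elsewhere. Next I measure the copper outlines on the plane z≈10.

```bash
cat > h.py <<'E'
import cv2,numpy as np
from cell import monitor, viewer, order, env
def ray(info,px,z):
    K=info["K"];T=info["camera_from_world"];R=T[:3,:3];c=-R.T@T[:3,3]
    px=np.atleast_2d(px).astype(float)
    d=(np.c_[px,np.ones(len(px))]@np.linalg.inv(K).T)@R
    return (c+d*((z-c[2])/d[:,2])[:,None])[:,:2]
def proj(info,P):
    P=np.atleast_2d(P).astype(float);T=info["camera_from_world"]
    q=(P@T[:3,:3].T+T[:3,3])@np.asarray(info["K"]).T
    return q[:,:2]/q[:,2:]
def copper(im):
    h=cv2.cvtColor(im,cv2.COLOR_RGB2HSV)
    m=((h[...,0]<12)|(h[...,0]>174))&(h[...,1]>110)&(h[...,2]>60)
    return m.astype(np.uint8)
E
python3 - <<'E'
from h import *
for n in("scene","side"):
    im=cv2.imread(f"pics/{n}0.png")[:,:,::-1].copy();info=viewer.camera_info(n)
    m=copper(im);m=cv2.morphologyEx(m,cv2.MORPH_OPEN,np.ones((3,3)))
    cs,_=cv2.findContours(m,cv2.RETR_EXTERNAL,cv2.CHAIN_APPROX_NONE)
    for c in cs:
        if cv2.contourArea(c)<250: continue
        c=c[:,0];w=ray(info,c,10).astype(np.float32)
        (x,y),s,a=cv2.minAreaRect(w)
        print(n,c.mean(0).round(),"xy",round(x),round(y),"size",np.round(s),"ang",round(a,1),"r",round(np.hypot(x,y)))
E
```

```text
scene [  7. 328.] xy 963 -184 size [59. 28.] ang 70.6 r 980
scene [130. 348.] xy 844 15 size [115. 187.] ang 7.7 r 844
scene [415. 312.] xy 461 362 size [145. 203.] ang 69.4 r 586
scene [239. 239.] xy 528 -30 size [211. 162.] ang 2.4 r 528
scene [173. 175.] xy 455 -364 size [205. 153.] ang 18.0 r 583
scene [ 71. 102.] xy 348 -1229 size [936. 340.] ang 68.6 r 1277
side [ 49. 224.] xy 1032 47 size [130. 232.] ang 0.2 r 1033
side [346.  88.] xy 253 -1180 size [798. 207.] ang 89.1 r 1207
```

Call:
move_arm --moves '[0.26,-0.11,0,0.0,0.26,-0.11,0,0,0.26,-0.11,0,0,0.26,-0.11,0,0,0.26,-0.11,0,0,0.26,-0.11,0,0,0.26,-0.11,0,0,0.26,-0.11,0,0.01,0,0,0,0]'

```text
t: 1.23
eef_pos: [456.7, -363.1, 214.3]
tcp_rot: [-3.141, 0.0, 0.318]
ft_force: [-1.2, -0.2, 0.1]
opening: 1.003
grip_force: 0.0
```

Run:
```python
from h import *
s=monitor.state();print(s["t"],s["eef_pos"],s["tcp_rot"])
i=viewer.camera_info("wrist");im=viewer.read_camera("wrist")
np.savez("pics/w1.npz",im=im,K=i["K"],T=i["camera_from_world"])
cv2.imwrite("pics/w1.png",im[:,:,::-1])
T=i["camera_from_world"];print(-T[:3,:3].T@T[:3,3],T[:3,:3].round(2))
print("flask",ray(viewer.camera_info("scene"),[[93,248]],0))
```

```text
1.225 [ 456.67105569 -363.12170294  214.33933222] [-3.14105044e+00  6.56129853e-05  3.18114841e-01]
[ 537.33188645 -337.76261728  383.44231504] [[ 0.31 -0.95 -0.  ]
 [-0.91 -0.3   0.3 ]
 [-0.28 -0.09 -0.96]]
flask [[ 756.22469393 -272.80571061]]
```

View pics/w1.png

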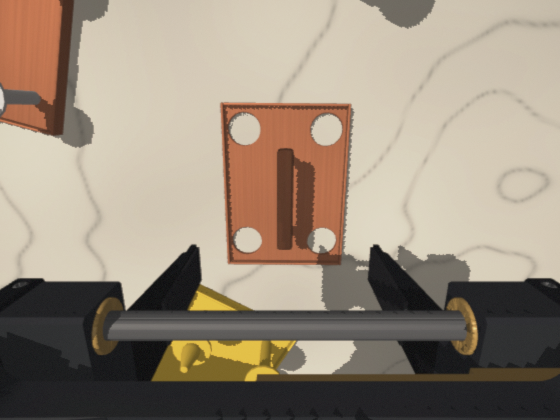

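The wrist view shows the holed tray with holes at about (245,129), (327,129), (248,239) and (322,240), and the dark handle at (285,200).

Run:
```python
from h import *
d=np.load("pics/w1.npz");im=d["im"];info=dict(K=d["K"],camera_from_world=d["T"])
h=cv2.cvtColor(im,cv2.COLOR_RGB2HSV);m=((h[...,1]<80)&(h[...,2]>90)).astype(np.uint8)
n,l,st,ce=cv2.connectedComponentsWithStats(m)
b=[i for i in range(1,n) if 300<st[i,4]<1800 and 215<ce[i,0]<360 and 95<ce[i,1]<270];print(ce[b].round(1),st[b,2:].tolist())
mc=copper(im);cs,_=cv2.findContours(mc,cv2.RETR_EXTERNAL,cv2.CHAIN_APPROX_NONE)
c=[c for c in cs if cv2.pointPolygonTest(c,(260,180),False)>=0][0][:,0]
w=ray(info,c,14).astype(np.float32);print("rim14",cv2.minAreaRect(w))
P=ray(info,ce[b],4);print(P.round(1),"mean",P.mean(0))
# handle dark top at z 68
dk=((h[...,2]<75)&(copper(im)==0)).astype(np.uint8)*255
print("handle colour",im[200,285],im[200,303],im[200,265])
```

```text
[[244.  128.4]
 [326.  129.1]
 [246.9 239.4]
 [321.  240.1]] [[31, 33, 813], [31, 33, 810], [29, 26, 579], [29, 25, 574]]
rim14 ((452.53155517578125, -365.4223937988281), (188.163330078125, 138.61045837402344), 17.686662673950195)
[[ 502.3 -301.4]
 [ 530.2 -388.5]
 [ 375.4 -341.8]
 [ 403.2 -428.9]] mean [ 452.7797223  -365.14069767]
handle colour [91 57 43] [96 63 47] [178 110  77]
```

Call:
move_arm --moves '[-0.03,0.005,0.15,0.006,0,0,0.2,0,0,0,0.2,0,0,0,0.2,0,0,0,0.2,0,0,0,0.12,0,0,0,0.07,0,0,0,0,0,0,0,0,0]'

```text
t: 2.4
eef_pos: [451.3, -367.5, 44.3]
tcp_rot: [3.141, -0.0, 0.305]
ft_force: [-0.1, -0.2, -0.2]
opening: 1.004
grip_force: 0.0
```

Run:
```python
from h import *
s=monitor.state();print(s["t"],s["eef_pos"],s["tcp_rot"])
i=viewer.camera_info("wrist");im=viewer.read_camera("wrist")
cv2.imwrite("pics/w2.png",im[:,:,::-1])
```

```text
2.4 [ 451.26809771 -367.53595065   44.34772763] [ 3.14056113e+00 -4.24444234e-04  3.05443611e-01]
```

View pics/w2.png

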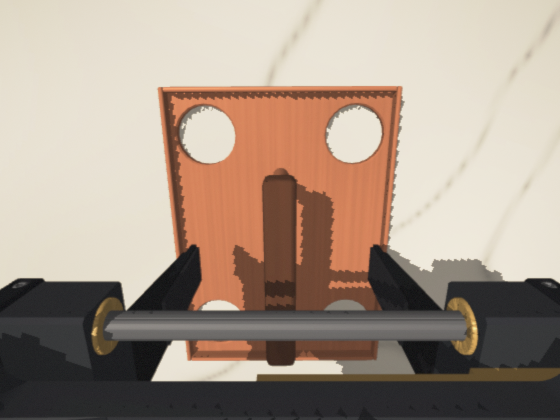

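The handle at (280,260) runs between the open fingers, centred and parallel to the pads. Now I close on it and lift.

Call:
move_arm --moves '[0.01,0,0,0,0,0,0,0,0,0,0,0,0,0,0,0,0,0,0,0,0,0,0,0,0,0,0,0]' --claw 0

```text
t: 3.32
eef_pos: [452.6, -366.6, 43.6]
tcp_rot: [3.142, 0.0, 0.306]
ft_force: [-0.6, -0.5, -1.3]
opening: 0.32
grip_force: 0.0
```

Call:
move_arm --moves '[0,0,-0.1,0,0,0,-0.2,0,0,0,-0.25,0,0,0,-0.25,0,0,0,-0.2,0,0,0,-0.15,0,0,0,-0.05,0,0,0,0,0]'

```text
t: 4.32
eef_pos: [452.6, -366.5, 224.0]
tcp_rot: [3.141, -0.0, 0.306]
ft_force: [-0.2, -0.7, -0.9]
opening: 0.006
grip_force: 0.0
```

I lifted before the slow fingers had closed, so nothing is held. Reopen and re-measure the tray.

Call:
move_arm --moves '[0,0,0,0,0,0,0,0,0,0,0,0,0,0,0,0,0,0,0,0,0,0,0,0,0,0,0,0,0,0,0,0,0,0,0,0,0,0,0,0]' --claw 95

```text
t: 5.58
eef_pos: [452.6, -366.6, 223.6]
tcp_rot: [3.141, 0.0, 0.306]
ft_force: [0.5, 0.2, -0.1]
opening: 0.977
grip_force: 0.0
```

```bash
cat >> h.py <<'E'
def tray():
    s=monitor.state();info=viewer.camera_info("wrist");im=viewer.read_camera("wrist")
    h=cv2.cvtColor(im,cv2.COLOR_RGB2HSV);m=((h[...,1]<80)&(h[...,2]>90)).astype(np.uint8)
    n,l,st,ce=cv2.connectedComponentsWithStats(m)
    b=[i for i in range(1,n) if 300<st[i,4]<1800 and 200<ce[i,0]<380 and 85<ce[i,1]<275]
    P=ray(info,ce[b],4);print(ce[b].round(1),P.round(1),"mean",P.mean(0),s["t"],s["eef_pos"],s["tcp_rot"],s["opening"])
    return im
E
python3 -c "
from h import *
tray()"
```

```text
[[242.9 124. ]
 [323.3 123.7]
 [247.2 233.5]
 [319.9 233.1]] [[ 502.6 -302.2]
 [ 530.3 -389.2]
 [ 375.6 -342.6]
 [ 403.5 -429.5]] mean [ 452.99292188 -365.87667463] 5.575 [ 452.63705118 -366.59808902  223.6341053 ] [3.14148600e+00 8.13316806e-06 3.05679387e-01] 0.9772976063029043
```

The tray has not moved. Descend with the gripper partly closed, then wait for a full grip.

Call:
move_arm --moves '[0,0,0.1,0,0,0,0.2,0,0,0,0.25,0,0,0,0.25,0,0,0,0.2,0,0,0,0.13,0,0,0,0.07,0,0,0,0,0]' --claw 45

```text
t: 6.62
eef_pos: [452.4, -366.4, 42.9]
tcp_rot: [-3.141, 0.001, 0.306]
ft_force: [0.2, 0.2, -0.4]
opening: 0.473
grip_force: 0.0
```

Call:
move_arm --moves '[0,0,0,0,0,0,0,0,0,0,0,0,0,0,0,0,0,0,0,0,0,0,0,0,0,0,0,0,0,0,0,0,0,0,0,0]' --claw 0

```text
t: 7.75
eef_pos: [452.6, -366.6, 44.0]
tcp_rot: [3.141, -0.0, 0.306]
ft_force: [-1.1, 1.7, 6.0]
opening: 0.165
grip_force: 30.0
```

Gripped: opening 16 mm, grip force 30 N, 6 N load. Lift and go to a spot beside the stand, where the posts can be seen past the tray.

Call:
move_arm --moves '[0,0,-0.05,0,0,0,-0.15,0,0,0,-0.25,0,0,0,-0.25,0,0,0,-0.25,0,0,0,-0.25,0,0,0,-0.25,0,0,0,-0.17,0,0,0,-0.08,0,0,0,0,0]'

```text
t: 9.0
eef_pos: [452.5, -366.6, 298.7]
tcp_rot: [3.141, -0.0, 0.306]
ft_force: [-0.7, 0.2, -4.8]
opening: 0.167
grip_force: 30.0
```

Call:
move_arm --moves '[0.08,-0.08,0,0,0.17,-0.17,0,0,0.2,-0.2,0,0,0.2,-0.2,0,0,0.124,-0.13,0,0.02,0,0,0,0.05,0,0,0,0.05,0,0,0,0.048,0,0,0,0,0,0,0,0]'

```text
t: 10.25
eef_pos: [528.1, -219.6, 298.1]
tcp_rot: [-3.141, 0.001, 0.044]
ft_force: [-0.2, -0.3, -3.6]
opening: 0.166
grip_force: 30.0
```

Run:
```python
from h import *
s=monitor.state();print(s["t"],s["eef_pos"],s["tcp_rot"])
i=viewer.camera_info("wrist");im=viewer.read_camera("wrist")
np.savez("pics/w3.npz",im=im,K=i["K"],T=i["camera_from_world"])
cv2.imwrite("pics/w3.png",im[:,:,::-1])
```

```text
10.25 [ 528.10125255 -219.576865    298.05612927] [-3.14111682e+00  8.43505244e-04  4.37143510e-02]
```

View pics/w3.png

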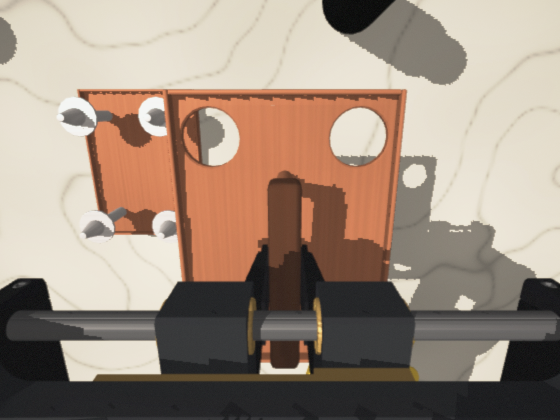

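The posts appear with white collars at (77,116), (157,116), (97,226) and (165,226). The two right ones are cut off by the held tray's edge, so I move 36 mm further away.

Call:
move_arm --moves '[0,0.08,0,0,0,0.1,0,0,0,0.06,0,0,0,0,0,0,0,0,0,0]'

```text
t: 10.92
eef_pos: [529.5, -256.0, 298.5]
tcp_rot: [-3.141, 0.0, 0.042]
ft_force: [0.4, 0.4, -4.2]
opening: 0.167
grip_force: 30.0
```

Run:
```python
from h import *
s=monitor.state();print(s["t"],s["eef_pos"],s["tcp_rot"])
info=viewer.camera_info("wrist");im=viewer.read_camera("wrist")
np.savez("pics/w4.npz",im=im,K=info["K"],T=info["camera_from_world"])
h=cv2.cvtColor(im,cv2.COLOR_RGB2HSV)
o=np.array(cv2.resize(im[60:270,:260,::-1],None,fx=3,fy=2.8571,interpolation=cv2.INTER_CUBIC));cv2.imwrite("pics/w4c.png",o)
m=((h[...,1]<22)&(h[...,2]>110)).astype(np.uint8);m[270:]=0
m=cv2.morphologyEx(m,cv2.MORPH_OPEN,np.ones((3,3)))
n,l,st,ce=cv2.connectedComponentsWithStats(m)
for i in range(1,n):
    if st[i,4]>100: print(st[i],ce[i].round(1),ray(info,ce[i],75).round(1))
```

```text
10.925 [ 529.53346431 -255.98796739  298.54462235] [-3.14141537e+00  1.71090708e-04  4.15647931e-02]
[  22   97   44   40 1011] [ 45.2 116. ] [[594.1  19.5]]
[ 107   98   39   38 1031] [125.6 116. ] [[597.9 -72.4]]
[ 48 211  37  33 760] [ 66.3 225.9] [[460.9  15.9]]
[ 109  211   70   59 2594] [145.7 244.4] [[439.6 -82.1]]
[101 253  29  17 270] [112.4 263.3] [[411.  -36.3]]
```

View pics/w4c.png

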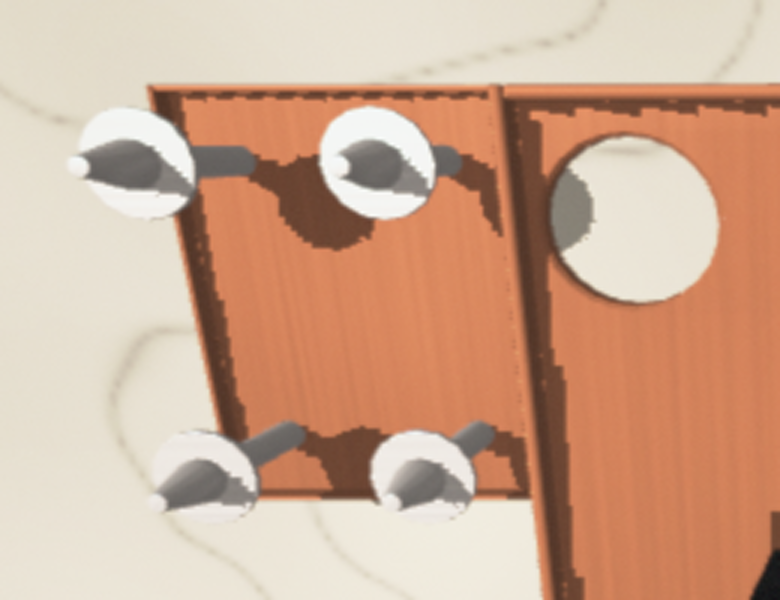

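All four posts are clear. In the crop the tip tops are at (80,166), (343,166), (158,503), (393,503), and the collar centres at (137,163), (378,163), (206,477), (423,476).

Run:
```python
from h import *
d=np.load("pics/w4.npz");info=dict(K=d["K"],camera_from_world=d["T"])
f=lambda a:np.array(a)/[3,2.8571]+[0,60]
m=np.array([[67,46],[67,-46],[-67,46],[-67,-46]],float)
def fit(P,n):
    A=cv2.estimateAffinePartial2D(m,P,method=cv2.LMEDS)[0] if 0 else None
    c=P.mean(0);q=P-c
    a=np.arctan2((m[:,0]*q[:,1]-m[:,1]*q[:,0]).sum(),(m*q).sum())
    print(n,P.round(1).tolist(),"c",c.round(1),"yaw",a.round(4),"scale",(np.linalg.norm(q)/np.linalg.norm(m)).round(3))
fit(ray(info,f([[80,166],[343,166],[158,503],[393,503]]),105),"tips")
fit(ray(info,f([[137,163],[378,163],[206,477],[423,476]]),75),"collars")
# held tray: dark-rim-independent: far edge & the two holes, underside z = 298.5-43.5
h=cv2.cvtColor(d["im"],cv2.COLOR_RGB2HSV)
mm=(copper(d["im"])==0).astype(np.uint8);n,l,st,ce=cv2.connectedComponentsWithStats(mm)
b=[i for i in range(1,n) if 800<st[i,4]<5000 and st[i,1]<200]
print(st[b].tolist(),ce[b].round(1).tolist(),ray(info,ce[b],298.5-44+4).round(1).tolist())
```

```text
tips [[592.7, 18.6], [596.5, -74.0], [459.1, 13.3], [462.9, -78.8]] c [527.8 -30.2] yaw 0.0385 scale 1.0
collars [[593.0, 19.1], [596.7, -72.7], [459.5, 13.1], [463.8, -78.2]] c [528.2 -29.6] yaw 0.0433 scale 0.995
[[105, 97, 50, 40, 1369], [183, 107, 57, 60, 2653], [329, 107, 58, 59, 2652]] [[126.8, 116.6], [210.8, 136.5], [357.4, 136.1]] [[605.2, -157.6], [595.5, -208.4], [599.4, -299.0]]
```

Stand: centre (528,-30), yaw 0.041. The tips and collars agree and the scale is 1.00. The held tray is within about 1 mm of the TCP. Move over the stand, then partway down.

Call:
move_arm --moves '[0.006,-0.1,0,0,0.006,-0.2,0,0,0.006,-0.25,0,0,0.006,-0.25,0,0,0.006,-0.25,0,0,0.006,-0.25,0,0,0.006,-0.14,0,0,0.004,-0.069,0,0,0,0,0,0,0,0,0,0]'

```text
t: 12.22
eef_pos: [527.1, -30.1, 298.6]
tcp_rot: [3.141, 0.0, 0.041]
ft_force: [-0.3, 0.5, -3.9]
opening: 0.165
grip_force: 30.0
```

Call:
move_arm --moves '[0,0,0.1,0,0,0,0.2,0,0,0,0.2,0,0,0,0.2,0,0,0,0.12,0,0,0,0.05,0,0,0,0,0,0,0,0,0]'

```text
t: 13.22
eef_pos: [527.4, -29.8, 168.7]
tcp_rot: [3.141, -0.001, 0.042]
ft_force: [0.5, -0.2, -4.3]
opening: 0.165
grip_force: 30.0
```

Run:
```python
from h import *
s=monitor.state();print(s["t"],s["eef_pos"],s["tcp_rot"])
info=viewer.camera_info("wrist");im=viewer.read_camera("wrist")
np.savez("pics/w5.npz",im=im,K=info["K"],T=info["camera_from_world"])
a=im;b=viewer.read_camera("side")[100:300,130:330]
b=cv2.resize(b,(420,420),interpolation=cv2.INTER_CUBIC)
o=np.hstack([a[:,:,::-1][:, 100:460],b[:,:,::-1]]);cv2.imwrite("pics/w5.png",o)
print(proj(info,[[592.9,18.8,105],[596.6,-73.4,105]]).round(1))
```

```text
13.225 [527.35785667 -29.7944424  168.6742482 ] [ 3.14126548e+00 -9.97114792e-04  4.15790327e-02]
[[216.7 134.3]
 [350.9 134.4]]
```

View pics/w5.png

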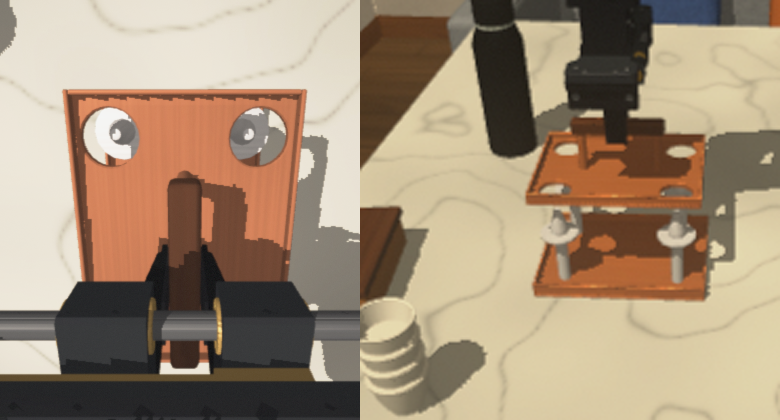

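The tips show in the wrist view at (217,134) and (348,134), exactly where predicted. They sit inside the holes centred at (211,137) and (358,136), and the small shift is what parallax from the height gap gives. The cups and flask are clear. Lowering.

Call:
move_arm --moves '[0,0,0.05,0,0,0,0.05,0,0,0,0.05,0,0,0,0.05,0,0,0,0.05,0,0,0,0.035,0,0,0,0,0,0,0,0,0]'

```text
t: 14.32
eef_pos: [527.2, -29.6, 125.5]
tcp_rot: [3.141, -0.0, 0.042]
ft_force: [-0.3, -0.8, -4.4]
opening: 0.166
grip_force: 30.0
```

Call:
move_arm --moves '[0,0,0.015,0,0,0,0.015,0,0,0,0.01,0,0,0,0,0,0,0,0,0]'

```text
t: 14.95
eef_pos: [527.1, -29.6, 119.4]
tcp_rot: [3.141, -0.0, 0.042]
ft_force: [0.2, 0.3, -4.0]
opening: 0.166
grip_force: 30.0
```

Call:
move_arm --moves '[0,0,0.007,0,0,0,0,0,0,0,0,0]'

```text
t: 15.32
eef_pos: [527.2, -29.6, 119.0]
tcp_rot: [3.141, -0.001, 0.042]
ft_force: [-2.0, -0.2, 6.1]
opening: 0.167
grip_force: 30.0
```

Contact: the force went from -4 to +6 N, so the tray is seated. Release fully, then rise.

Call:
move_arm --moves '[0,0,0,0,0,0,0,0,0,0,0,0,0,0,0,0,0,0,0,0,0,0,0,0,0,0,0,0,0,0,0,0]' --claw 70

```text
t: 16.32
eef_pos: [527.1, -29.6, 118.3]
tcp_rot: [3.141, -0.0, 0.042]
ft_force: [-0.0, -0.2, 0.8]
opening: 0.736
grip_force: 0.0
```

Call:
move_arm --moves '[0,0,-0.05,0,0,0,-0.1,0,0,0,-0.2,0,0,0,-0.25,0,0,0,-0.2,0,0,0,-0.1,0,0,0,0,0,0,0,0,0]'

```text
t: 17.32
eef_pos: [526.6, -29.5, 252.3]
tcp_rot: [-3.141, 0.002, 0.042]
ft_force: [-0.6, 0.1, -0.1]
opening: 0.737
grip_force: 0.0
```

Run:
```python
from h import *
s=monitor.state();print(s["t"],s["eef_pos"],s["opening"])
a=viewer.read_camera("wrist");b=viewer.read_camera("side")[130:290,150:350]
b=cv2.resize(b,(525,420),interpolation=cv2.INTER_CUBIC)
cv2.imwrite("pics/w6.png",np.hstack([a[:,150:420,::-1],b[:,:,::-1]]))
```

```text
17.325 [526.62598605 -29.54780316 252.32297232] 0.7372461287936779
```

View pics/w6.png

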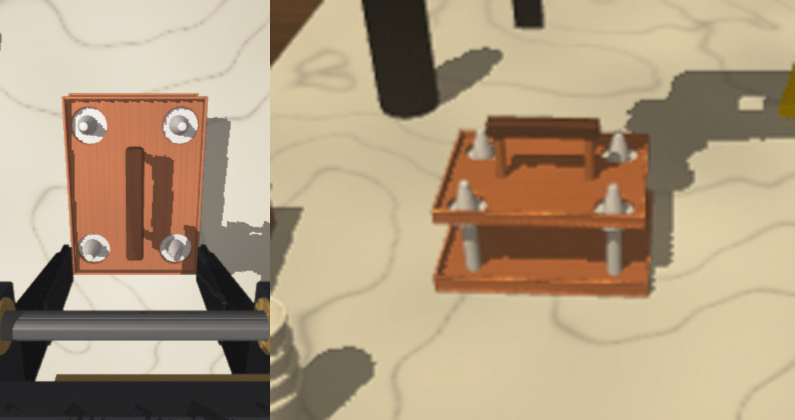

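All four tips stand through the holes and the tray lies level on the collars. The gripper is clear above it, so I hand in.

```bash
python3 -c "
from cell import order
print(order.job_done())"
```

```text
the job is handed in; nothing more can be done
None
```

The holed tray sits level on the stand's four collars with all four tips through its holes, released and with the arm clear; I handed the job in shortly after 17.3 s on the robot's clock, and the hand-in returned no verdict.

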